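# Unbolt the specimen cabinet, open its door and fetch the blue-lidded cup

### The job

Lift the red bolt handle on top of the specimen cabinet out of its notch, shift it along away from the staple and let it drop fully into the parking notch, then swing the door wide open by its upright pull, to about a right angle. Take the blue-lidded specimen cup out of the rack inside the door and set it down gently, upright, on the floor of the steel tray, leaving the white-lidded cup in the rack, the door wide open, the bolt parked and the other things on the table where they are.

Things in the scene. Friction and masses are not known exactly. Their poses are not given: they have to be found in the camera images.
- cabinet: white specimen cabinet, 160 deep x 250 wide x 260 high (mm), fixed; origin: centre of its underside; x points from front to back, y to the left seen from the front. A grey-blue framed door with a clear window, 245 wide, 18 thick, covers the front (face at x = -98, top edge 257 high). A steel slide bolt sits on the roof's front edge: 12 mm rod along y, axis 282 high, at x = -48
- staple (a point): middle of the steel staple on top of the door's left edge (12 wide along y, top 296 mm high) that the rod's end stands in while shut, so the door cannot open; turns with the door
- bolt (a joint): travel of the bolt rod (m): 0 = shut, grows as it is drawn to the cabinet's right (cabinet -y, towards the door hinge), at most 0.062; the rod is clear of the staple from 0.020. It rubs with about 1 N
- bolt_handle (a joint): turn of the bolt handle about the rod (rad): 0 = level, down in a notch; grows as its end is lifted, at most 1.0. A light spring (about 1 N at the grip) turns it down again. The handle reaches forward over an upright notched guard: in a notch it cannot shift; it rides on the teeth at about 0.2 and is clear of them from about 0.25
- shut_notch (a point): middle of the notch in which the handle starts, level with the rod axis. Notches are about 15 mm wide, the handle 10. The parking notch is in a plate with slotted screw holes, so its place differs: middle 34 to 48 mm to the cabinet's right of this one, not measured. Push the handle gently along the teeth until it drops in and stops, or look. Beyond it the guard is at tooth height again
- bolt_grip (a point): middle of the bolt handle's red grip, a block 26 long (front to back) x 14 wide (along the rod) x 11 high (mm), 52 mm in front of the rod axis and 22 above the roof when down; pinch its two sides from above, fingers closing along the rod. Moves with the handle
- door (a joint): door angle (rad): 0 shut, grows as the door swings towards the robot and to the cabinet's right (counter-clockwise from above), at most 1.9; even friction of about 1 N at the pull; stays where it is left
- door_hinge (a point): point on the upright hinge line at the door's right-hand edge (cabinet x = -80, y = -122 mm), at the height of door_grip
- door_grip (a point): grip point on the door's pull: upright round steel bar, 14 mm in diameter, 52 mm in front of the door's face, 185 mm from the hinge along the door, from 132 to 252 mm above the table, this point at 230. Its upper stand-off to the door is 192 high, so the top 50 mm can be taken from above; the bar may turn between the fingers as the door swings
- rack_mid (a point): middle of the floor of the cup rack on the door's inside, 170 mm above the table, 114 from the hinge along the door, 35 inside its inner face. Axes as the cabinet's while shut, turning with the door. Open at the top, rim 23 mm high, two bays along the door, one either side of this point (cup centres about 44 mm from it)
- cup_blue: specimen cup with a light blue screw lid, 72 mm high; lid 55 in diameter, 14 high; body 50 in diameter; origin: centre of its underside. Stands in one of the two bays of the door rack, inside the shut cabinet; about 60 g
- cup_white: the same cup with a white lid, in the other bay of the door rack; stays there
- tray: empty steel tray on the table, 150 (its x) x 200 (its y) mm, rim 21 high, floor 3 mm thick; fixed; origin: centre of its underside
- cup_orange: orange-lidded specimen cup on the table right of the tray, 55 mm in diameter, 72 high; bystander; origin: centre of its underside
- dropper: brown dropper bottle, 33 mm in diameter, 106 high, on the table behind the tray; bystander; origin: centre of its underside

How it is judged:
On the way, in this order (a step that is already met when the one before it is completed fails the run):
1. the bolt is drawn and its handle has dropped into the parking notch, with the door still shut (value of joint bolt above 0.026 m and value of joint bolt_handle below 0.08 rad and value of joint door below 0.1 rad), for 0.1 s.
2. the door is being swung open by its pull (value of joint door above 0.15 rad and contact force between the fingers and door_pull above 0.3 N), for 0.05 s.
3. the door stands wide open (75 degrees or more), with the blue cup still in its rack (value of joint door above 1.31 rad and distance between cup_blue and rack_mid below 0.065 m), for 0.2 s.
At the end, for the whole second after the job is handed in: the blue-lidded cup stands at rest upright (within 6 degrees) with its whole base on the tray floor; the door is at least 70 degrees open; the bolt is drawn and its handle lies down in the parking notch; the white-lidded cup still stands in the door rack (x of cup_blue in the frame of tray between -0.055 and 0.055 m and y of cup_blue in the frame of tray between -0.08 and 0.08 m and z of cup_blue in the frame of tray below 0.007 m and angle between cup_blue's own z axis and vertical below 0.1 rad and linear speed of cup_blue below 0.02 m/s and value of joint door above 1.22 rad and value of joint bolt above 0.026 m and value of joint bolt_handle below 0.08 rad and distance between cup_white and rack_mid below 0.065 m and angle between cup_white's own z axis and vertical below 0.2 rad); the robot touches nothing.
It fails at once if the blue cup is dropped or flung (faster than 1 m/s) (linear speed of cup_blue above 1 m/s).
It fails at once if a specimen cup is tipped by more than 45 degrees (angle between any of cup_blue, cup_white's own z axis and vertical above 0.79 rad).
It fails at once if the white cup is taken out of the rack (distance between cup_white and rack_mid above 0.09 m).
It fails at once if a bystander on the table is pushed by more than 3 cm (distance of any of cup_orange, dropper from where it was at the start of the episode above 0.03 m).
It also fails if it takes over 69 s, if anything falls off the work surface, if the arm or the gripper's body presses on something with over 40 N, if the wrist force passes 120 N, or if a joint passes its speed limit or range.

### The arm

A 6-joint arm with a two-finger parallel gripper is mounted at the origin on a cart in front of the work surface, level with it; the furniture and walls round the work are solid. World frame = base frame: x ahead of the robot, y to its left, z up, the work surface at z = 0. Lengths are in m, angles in rad, forces in N, time in s.
With the tool pointing down it reaches from about 0.25 to 0.85 m from the base axis. Payload 12.5 kg.
Tool frame: the origin (TCP) lies midway between the tips of the shut fingers; the grasp point (between the pads) lies 19 mm behind it; x points along the fingers, y is the direction in which the jaws open and shut, and the axes are right-handed (so a half turn about x gives the same grasp; the last joint's range is limited). The gripper opens to 93 mm and grips with 3 to 60 N. Pads are 15 mm wide; open, the fingers measure 128 mm over their backs; the gripper's body (75 mm by 188 mm) begins 65 mm behind the grasp point.
Start: joints at [1.051, 0.351, 1.652, -0, 1.139, -0.085], TCP at [0.232, 0.499, 0.219] pointing down, gripper open.
Joint ranges: [-2.75, 2.75], [-0.79, 2.1], [0.01, 2.65], [-1.57, 4.71], [0.07, 3.14], [-2.87, 2.87]. Speed limits (rad/s): [2.22, 2.22, 2.79, 3.14, 3.14, 3.14].

### API

Orientations are given as a rotation vector (axis times angle).
In Python, from plant import r gives the robot as it stands.
- The arm moves only by the tool carry_out, never from a script. Its arguments are lists of equal length, an entry for each row: "jaw": the closure, from -1 (fully open) to 1 (shut); "slide": the shift along the world's x, y, z normalised to -1 to 1, where 1 is 20 mm, a list of three; "turn": the turn, a rotation vector about the world's x, y, z normalised to -1 to 1, where 1 is 5 degrees, a list of three. In form: {"jaw": [jaw, ...], "slide": [[tx, ty, tz], ...], "turn": [[rx, ry, rz], ...]}. A call has 1 to 10 rows; each row shifts and turns the commanded pose from where the row before left it; what a row does not reach is not made up. A row lasts 1/12 s, in which the tool goes at most 41.7 mm and 7.16 degrees, less where a joint would pass 70% of its speed; a pose out of reach is approached as far as the arm can. A call with a number of a shift or a turn outside -1 to 1 is refused whole. A call with a gripper value outside its range is refused whole. The fingers move at their own pace and stop on an object; "newtons" is the grip in N (left out, the last holds). Time passes only in rows, so rows that do not move let the fingers close. It gives the time, the measured TCP pose, the force and the opening at its end, in the units of the state.
- r.sense(): the state, without advancing time (a new reading comes with each control period).
- r.read_camera(name): name is "scene" or "top" or "wrist"; returns a dict with "frame" (400x640x3 uint8, red, green, blue), "fx", "fy", "cx", "cy" (pixels), "distortion" ([k1, k2, p1, p2, k3] as OpenCV has them; the pictures are not rectified), "eye" and "rotation" of the camera in the world; the wrist camera has in their place "T_tool_cam" (4x4, takes a point from camera to tool coordinates, whose origin is the TCP and whose axes are the tool frame's). Camera axes: x right, y down, z forward; pixel columns grow to the right and rows downward; lengths in m; the calibration is good to about 2 mm. A picture is of the moment at which its call begins: read the wrist's pose just before it. There is no depth.
- r.job_done(): hands the job in, once; it reports no verdict.
Trained networks look in a picture, given as the dict that the camera call returned (one of the last four; its "shot" number tells which), for a name from the list of things; names that differ only in an ending like _2 or _b are one class to them, and where a whole thing is asked for, a point or a joint stands for the part that bears it (a point fixed in the world has none). Each returns a list of dicts, best first, with "confidence" (0 to 1); they miss things now and then, are a little off and sometimes report something else, mostly with a low value. They report only what shows in the picture. A call takes as long as a camera call.
- r.regions_of(picture, target): "mask" (400x640 bool, what is visible of it) and "bbox" ([left, top, right, bottom] in pixels, round what is visible of it).
The state is a dict: "time": time; "joint_pos": joint angles; "dq": joint speeds; "joint_torque": joint torques, N m; "position": TCP position; "tool_rot": TCP orientation; "wrist_force": force on the tool from outside, world axes, zero at the start; "torque": the same for the moment, N m; "grip_width": finger opening in m.
Only numpy, scipy, OpenCV 4.12 (cv2) and the standard library are available. Lean on these libraries where they do the work, as an engineer would, in place of code of your own. Each camera call takes 0.05 s, during which the arm holds its last target. There are 200 camera calls.

## Working session

There is one attempt and no reset: what is moved stays moved. The work goes in short steps, Python scripts to look and compute and a tool call to move; the robot and the scene stay as the last step left them, time stands still between calls to the robot, and variables do not carry over. Pictures are saved under pics/ and viewed, about 8 in all and at most 12, crops included, and the job is handed in when it is done.

Besides the shell and the picture viewer there is one more tool, called after "Request:" by a JSON object that holds its "method" and its "body", one argument or row to a line. carry_out: Moves the arm, as the interface text tells. Its arguments: {"type":"object","properties":{"jaw":{"type":"array","items":{"type":"number"}},"slide":{"type":"array","items":{"type":"array","items":{"type":"number","minimum":-1,"maximum":1}}},"turn":{"type":"array","items":{"type":"array","items":{"type":"number","minimum":-1,"maximum":1}}},"newtons":{"type":"number"}},"required":["jaw","slide","turn"]}

```bash
mkdir -p pics; ls; cat > h.py <<'E'
import numpy as np, cv2
from plant import r
def pic(cam,name=None):
    s=r.sense(); p=r.read_camera(cam)
    if name: cv2.imwrite(f'pics/{name}.png',p['frame'][:,:,::-1])
    if 'eye' in p: R=np.array(p['rotation']); e=np.array(p['eye'])
    else:
        T=np.eye(4);T[:3,:3]=cv2.Rodrigues(np.array(s['tool_rot'],float))[0];T[:3,3]=s['position']
        T=T@np.array(p['T_tool_cam']); R=T[:3,:3]; e=T[:3,3]
    if R.shape!=(3,3): R=cv2.Rodrigues(R.astype(float))[0]
    p['R']=R;p['e']=e;p['K']=np.array([[p['fx'],0,p['cx']],[0,p['fy'],p['cy']],[0,0,1.]]);p['D']=np.array(p['distortion'],float)
    return p
def ray(p,uv):
    x=cv2.undistortPoints(np.array([[uv]],float),p['K'],p['D'])[0,0]
    return p['R']@np.array([x[0],x[1],1])
def atz(p,uv,z):
    d=ray(p,uv); return p['e']+d*(z-p['e'][2])/d[2]
def proj(p,X):
    X=(np.atleast_2d(X)-p['e'])@p['R']
    return cv2.projectPoints(X,np.zeros(3),np.zeros(3),p['K'],p['D'])[0][:,0]
def tri(ps,uvs):
    A=np.zeros((3,3));b=np.zeros(3)
    for p,uv in zip(ps,uvs):
        d=ray(p,uv);d/=np.linalg.norm(d);M=np.eye(3)-np.outer(d,d);A+=M;b+=M@p['e']
    return np.linalg.solve(A,b)
E
python3 - <<'E'
from h import *
s=r.sense();print({k:np.round(v,3) for k,v in s.items()})
a=pic('scene','scene0');b=pic('top','top0')
for n in ['bolt_grip','door_grip','staple','tray','cup_orange','dropper','cabinet','cup_blue','cup_white']:
    for p,l in((a,'scene'),(b,'top')):
        for m in r.regions_of(p,n)[:2]:
            ys,xs=np.nonzero(m['mask']);print(n,l,round(m['confidence'],2),m['bbox'],xs.mean().round(1),ys.mean().round(1))
print(a['e'],b['e'])
cv2.imwrite('pics/both.png',cv2.resize(np.vstack([a['frame'],b['frame']])[:,:,::-1],(480,600)) )
E
```

```text
pics
{'time': np.float64(0.0), 'joint_pos': array([ 1.051,  0.351,  1.652, -0.   ,  1.139, -0.085]), 'dq': array([-0.001,  0.001,  0.001, -0.   ,  0.   ,  0.   ]), 'joint_torque': array([-2.0000e-03, -4.9731e+01, -2.8526e+01,  7.0000e-02,  2.6000e-02,
       -0.0000e+00]), 'position': array([0.231, 0.499, 0.218]), 'tool_rot': array([ 0.34 ,  1.544, -0.342]), 'wrist_force': array([ 0.045,  0.487, -0.142]), 'torque': array([-0.068,  0.054, -0.091]), 'grip_width': np.float64(0.093)}
bolt_grip scene 0.42 [234.8, 125.6, 242.8, 135.9] 240.7 129.6
door_grip scene 0.7 [215.7, 124.7, 288.8, 209.2] 252.4 171.2
door_grip top 0.93 [190.7, 173.6, 284.1, 229.5] 240.3 200.2
door_grip top 0.43 [193.8, 170.4, 240.5, 208.3] 220.6 187.9
staple scene 0.75 [214.9, 123.4, 291.8, 210.0] 252.5 171.0
staple scene 0.58 [214.1, 119.3, 298.8, 208.9] 258.6 163.7
staple top 0.57 [190.4, 174.8, 285.0, 226.6] 240.1 200.5
tray scene 0.73 [320.2, 249.9, 412.8, 315.9] 365.4 279.6
tray top 0.86 [368.8, 202.1, 430.7, 254.9] 397.5 227.8
cup_orange scene 0.93 [423.5, 280.4, 444.3, 315.3] 430.7 296.0
cup_orange top 0.59 [443.3, 217.6, 463.4, 232.9] 451.7 223.7
cup_orange top 0.39 [190.5, 176.3, 286.7, 228.7] 240.3 200.1
dropper scene 0.77 [384.6, 224.3, 400.3, 255.2] 393.4 243.4
cabinet scene 0.93 [216.1, 119.8, 300.7, 208.4] 258.7 163.3
cabinet top 0.79 [176.2, 125.2, 285.6, 228.4] 229.8 175.8
cup_blue scene 0.68 [216.2, 123.5, 291.5, 208.2] 252.7 171.4
[-0.14636743 -0.55349977  0.67811137] [0.40888272 0.03998593 1.41840485]
```

View pics/scene0.png

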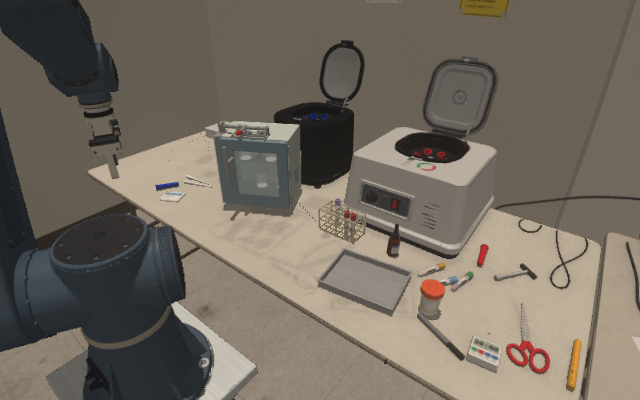

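View pics/top0.png

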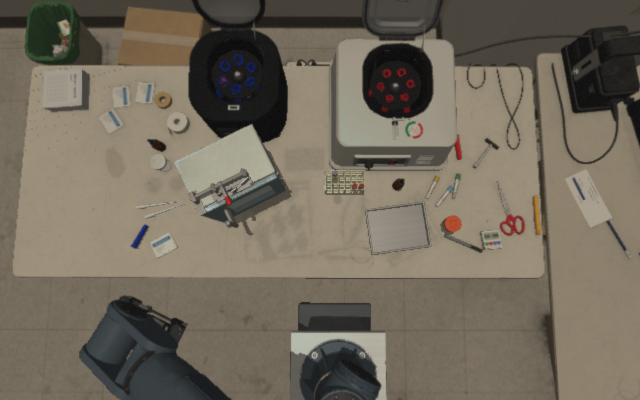

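The scene shows the cabinet at about (258,165) with its bolt on top, the tray at (365,280), the orange cup at (431,297) and the dropper at (393,243). In the top view the cabinet is rotated, with its front facing the lower right and the red grip near (228,200). I'll crop in closer.

```bash
python3 - <<'E'
import cv2,numpy as np
b=cv2.imread('pics/top0.png')[115:240,165:300];a=cv2.imread('pics/scene0.png')[110:220,200:320]
b=cv2.resize(b,None,fx=4,fy=4,interpolation=cv2.INTER_CUBIC);
for i in range(0,135,20): cv2.putText(b,str(165+i),(i*4,10),0,.35,(0,0,255));cv2.line(b,(i*4,0),(i*4,500),(0,0,255),1) if 0 else None
a=cv2.resize(a,(0,0),fx=2,fy=2,interpolation=cv2.INTER_CUBIC)
c=np.zeros((500,780,3),np.uint8);c[:,:540]=b;c[:220,540:]=a
cv2.imwrite('pics/c1.png',c)
E
```

```text
(no output)
```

View pics/c1.png

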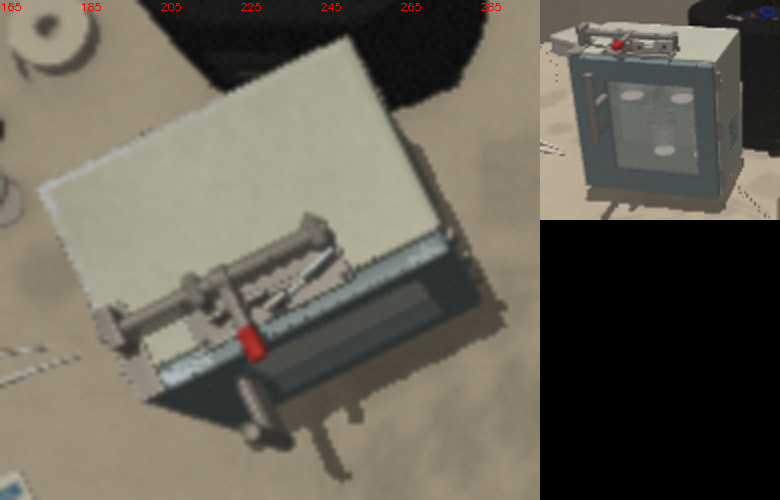

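```bash
cat >> h.py <<'E'
def cabT(c,th):
    R=cv2.Rodrigues(np.array([0,0,th]))[0]
    return lambda X:np.atleast_2d(X)@R.T+np.array([c[0],c[1],0])
E
python3 - <<'E'
from h import *
from scipy.optimize import least_squares
b=pic('top')
L=np.array([[.08,.125,.26],[.08,-.125,.26],[-.08,-.125,.26],[-.1,.02,.282]])
uv=np.array([[175,162.5],[252,124.2],[275.5,172],[228,200.7]])
L2=np.array([[-.080-.070,-.122+.185,.252]]) # pull top
uv2=np.array([[228.5,223.5]])
f=lambda q:(proj(b,cabT(q[:2],q[2])(np.vstack([L[:3],L2])))-np.vstack([uv[:3],uv2])).ravel()
s=least_squares(f,[.5,.2,.5]);print(s.x,np.degrees(s.x[2]),s.fun.reshape(-1,2).round(1))
C=cabT(s.x[:2],s.x[2]);R=cabT([0,0],s.x[2])
for z,(u,v) in((.282,(228,200.7)),):
    g=atz(b,(u,v),z);print('grip',g,'local',R.__call__(g-[*s.x[:2],0]) if 0 else (cv2.Rodrigues(np.array([0,0,-s.x[2]]))[0]@(g-[*s.x[:2],0])))
print('pull',C([-.15,.063,.23]),'hinge',C([-.08,-.122,.23]),'origin',s.x)
print('tray corners',[atz(b,q,.021).round(3) for q in((365,211),(424,203),(431,246),(371,254))])
for n,q,z in(('orange',(452,223),.072),('dropper',(398,183),.1)):print(n,atz(b,q,z).round(3))
def dl(a): # door-open points
    h=C([-.08,-.122,0])[0];
    return h
a=pic('scene')
print('scene chk',proj(a,C([[-.098,.125,.257],[-.098,-.122,.257],[-.1,.02,.282],[-.15,.063,.252]])).round(1))
E
```

```text
[0.65536889 0.33197243 0.47701223] 27.33078762063752 [[-0.9 -0.1]
 [ 0.1 -0.2]
 [ 0.9  0. ]
 [-0.1  0.2]]
grip [0.55537147 0.31517143 0.282     ] local [-0.09654857  0.030986    0.282     ]
pull [[0.4931883  0.31907073 0.23      ]] hinge [[0.64031273 0.18686105 0.23      ]] origin [0.65536889 0.33197243 0.47701223]
tray corners [array([ 0.555, -0.092,  0.021]), array([ 0.583, -0.295,  0.021]), array([ 0.436, -0.315,  0.021]), array([ 0.409, -0.111,  0.021])]
orange [ 0.511 -0.373  0.072]
dropper [ 0.639 -0.193  0.1  ]
scene chk [[211.1 139.4]
 [284.9 144.3]
 [240.7 134.1]
 [222.6 148.1]]
```

```bash
cat >> h.py <<'E'
C=cabT([.6554,.3320],.4770); YC=np.array([-np.sin(.477),np.cos(.477),0]); XC=np.array([np.cos(.477),np.sin(.477),0])
def goal(pos,ydir):
    "slide (units of 20mm) and turn (units of 5deg) from measured pose to TCP pos, tool x down, tool y along ydir(±)"
    s=r.sense();R=cv2.Rodrigues(np.array(s['tool_rot'],float))[0]
    best=None
    for sg in(1,-1):
        x=np.array([0,0,-1.]);y=np.array(ydir,float)*sg;y/=np.linalg.norm(y)
        v=cv2.Rodrigues(np.c_[x,y,np.cross(x,y)]@R.T)[0][:,0]
        print('turn',(v/np.radians(5)).round(2),end=' ')
    print('slide',((np.array(pos)-s['position'])/.02).round(2),'pos',np.round(s['position'],4),'q',np.round(s['joint_pos'],2),'F',np.round(s['wrist_force'],1),'w',s['grip_width'],'t',s['time'],'y',R[:,1].round(2))
E
python3 - <<'E'
from h import *
g=C([-.098,.031,.36])[0];print(g);goal(g,YC)
E
```

```text
[0.55410653 0.31454628 0.36      ]
turn [-0.    0.   10.45] turn [  0.     0.   -25.55] slide [16.12 -9.21  7.07] pos [0.2316 0.4988 0.2186] q [ 1.05  0.35  1.65 -0.    1.14 -0.08] F [-0.1  0.3  0.9] w 0.09295757669894851 t 1.1 y [0.42 0.91 0.  ]
```

Request:
{"method": "carry_out", "body": {
  "jaw": [-0.2,-0.2,-0.2,-0.2,-0.2,-0.2,-0.2,-0.2,-0.2,-0.2],
  "slide": [
    [0.3,-0.2,1],
    [0.6,-0.4,1],
    [1,-0.6,1],
    [1,-0.6,1],
    [1,-0.6,1],
    [1,-0.6,1],
    [1,-0.6,1],
    [1,-0.6,0],
    [1,-0.6,0],
    [1,-0.6,0]
  ],
  "turn": [
    [0,0,0.5],
    [0,0,0.7],
    [0,0,0.7],
    [0,0,0.7],
    [0,0,0.7],
    [0,0,0.7],
    [0,0,0.7],
    [0,0,0.7],
    [0,0,0.7],
    [0,0,0.7]
  ]
}}

```text
time: 1.93
position: [0.4106, 0.3901, 0.359]
tool_rot: [-0.127, 1.567, 0.127]
wrist_force: [0.6, 0.2, 0.8]
grip_width: 0.0561
```

Request:
{"method": "carry_out", "body": {
  "jaw": [-0.2,-0.2,-0.2,-0.2,-0.2,-0.2,-0.2,-0.2,-0.2],
  "slide": [
    [1,-0.6,0],
    [1,-0.6,0],
    [1,-0.6,0],
    [1,-0.5,0],
    [1,-0.5,0],
    [1,-0.4,0],
    [1,-0.3,0],
    [0.2,0,0],
    [0,0,0]
  ],
  "turn": [
    [0,0,0.7],
    [0,0,0.7],
    [0,0,0.7],
    [0,0,0.7],
    [0,0,0.7],
    [0,0,0.15],
    [0,0,0],
    [0,0,0],
    [0,0,0]
  ]
}}

```text
time: 2.68
position: [0.5543, 0.3204, 0.358]
tool_rot: [-0.373, 1.539, 0.373]
wrist_force: [-1.1, 0.3, -0.4]
grip_width: 0.0556
```

```bash
python3 - <<'E'
from h import *
goal(C([-.098,.031,.36])[0],YC)
p=pic('wrist','w1');print(proj(p,C([[-.1,.031,.287],[-.15,.063,.252],[-.098,.125,.257],[-.098,-.122,.257]])).round(0))
m=cv2.inRange(cv2.cvtColor(p['frame'],cv2.COLOR_RGB2HSV),(0,150,80),(8,255,255))
n,l,st,ce=cv2.connectedComponentsWithStats(m)
for i in range(1,n):
    if st[i,4]>60: print(st[i],ce[i],C and (cv2.Rodrigues(np.array([0,0,-.477]))[0]@(atz(p,ce[i],.2875)-[.6554,.332,0])).round(4))
E
```

```text
turn [ 0.   -0.01  0.01] turn [-1.000e-02 -1.000e-02 -3.599e+01] slide [-0.01 -0.29  0.1 ] pos [0.5543 0.3204 0.358 ] q [ 0.45  0.43  1.2   0.    1.51 -1.6 ] F [-1.1  0.3 -0.4] w 0.055610241879429666 t 2.6833 y [-0.46  0.89  0.  ]
[[313. 202.]
 [348. 139.]
 [412. 194.]
 [154. 195.]]
[36 82 12 11 97] [41.40206186 86.90721649] [-0.1931 -0.1767  0.2875]
[ 52  89  12  12 101] [57.42574257 94.4950495 ] [-0.1875 -0.1658  0.2875]
[305 191  14  28 332] [311.53915663 204.90963855] [-0.0976  0.0298  0.2875]
```

View pics/w1.png

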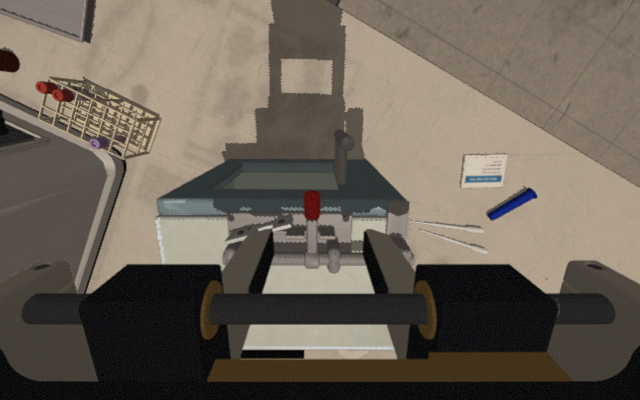

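The grip is at (311,205) and the pull top at (343,140), both matching the cabinet fit. I'll descend and pinch the grip.

Request:
{"method": "carry_out", "body": {
  "jaw": [0.1,0.1,0.1,0.1,0.1,0.1,1,1,1,1],
  "slide": [
    [0,-0.35,0],
    [0,0,-1],
    [0,0,-1],
    [0,0,-1],
    [0,0,-1],
    [0,0,-0.45],
    [0,0,0],
    [0,0,0],
    [0,0,0],
    [0,0,0]
  ],
  "turn": [
    [0,0,0],
    [0,0,0],
    [0,0,0],
    [0,0,0],
    [0,0,0],
    [0,0,0],
    [0,0,0],
    [0,0,0],
    [0,0,0],
    [0,0,0]
  ],
  "newtons": 10
}}

```text
time: 3.57
position: [0.554, 0.3141, 0.2711]
tool_rot: [-0.374, 1.536, 0.374]
wrist_force: [-0.1, 0.3, -0.5]
grip_width: 0.0196
```

Request:
{"method": "carry_out", "body": {
  "jaw": [1,1,1,1,1,1,1,1],
  "slide": [
    [0,0,0],
    [0,0,0],
    [0,0,0],
    [0,0,0.2],
    [0,0,0.25],
    [0,0,0.25],
    [-0.1,0,0.25],
    [0,0,0]
  ],
  "turn": [
    [0,0,0],
    [0,0,0],
    [0,0,0],
    [-0.46,0.89,0],
    [-0.46,0.89,0],
    [-0.46,0.89,0],
    [-0.46,0.89,0],
    [0,0,0]
  ]
}}

```text
time: 4.23
position: [0.5523, 0.3134, 0.2876]
tool_rot: [-0.459, 1.886, 0.317]
wrist_force: [-2.9, -5.2, 1.2]
grip_width: 0.0132
```

Request:
{"method": "carry_out", "body": {
  "jaw": [1,1,1,1,1,1,1,1],
  "slide": [
    [0.09,-0.18,0.1],
    [0.09,-0.18,0],
    [0.09,-0.18,0],
    [0.09,-0.18,0],
    [0.09,-0.18,0],
    [0.09,-0.18,0],
    [0.09,-0.18,0],
    [0,0,0]
  ],
  "turn": [
    [0,0,0],
    [0,0,0],
    [0,0,0],
    [0,0,0],
    [0,0,0],
    [0,0,0],
    [0,0,0],
    [0,0,0]
  ]
}}

```text
time: 4.9
position: [0.5652, 0.2882, 0.2906]
tool_rot: [-0.455, 1.874, 0.32]
wrist_force: [7.1, 2.4, -4.9]
grip_width: 0.0137
```

```bash
python3 - <<'E'
from h import *
goal(C([-.098,.0,.27])[0],YC)
p=pic('wrist','w2');cv2.imwrite('pics/w2c.png',cv2.resize(p['frame'][160:290,200:440,::-1],None,fx=3,fy=3,interpolation=cv2.INTER_CUBIC))
E
```

```text
turn [ 1.81 -3.51  0.  ] turn [ -5.49  -2.83 -35.46] slide [ 0.16 -0.06 -1.03] pos [0.5652 0.2882 0.2906] q [ 0.41  0.66  1.04 -0.02  1.79 -1.64] F [ 7.1  2.4 -4.9] w 0.013714197105312657 t 4.9 y [-0.46  0.89  0.  ]
```

View pics/w2c.png

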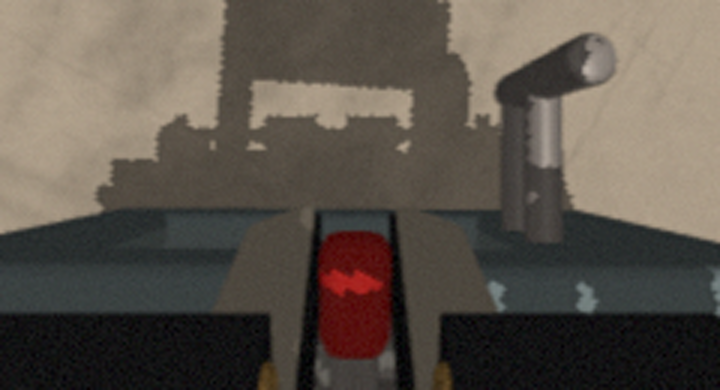

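The picture confirms the grip (red block, centre about (355,290) in the crop) is still held between the pads and moved along with the fingers. Next I'll lower it onto the teeth, open a little and push on.

Request:
{"method": "carry_out", "body": {
  "jaw": [1,1,0.45,0.45,0.45,0.45,0.45,0.45],
  "slide": [
    [0.03,0,-0.2],
    [0.03,0,-0.2],
    [0,0,0],
    [0,0,0],
    [0,0,-0.2],
    [0,0,-0.2],
    [0,0,0],
    [0,0,0]
  ],
  "turn": [
    [0.46,-0.89,0],
    [0.46,-0.89,0],
    [0,0,0],
    [0,0,0],
    [0.46,-0.89,0],
    [0.46,-0.89,0],
    [0,0,0],
    [0,0,0]
  ]
}}

```text
time: 5.62
position: [0.5652, 0.2884, 0.2754]
tool_rot: [-0.375, 1.541, 0.374]
wrist_force: [-0.2, 0.1, -0.2]
grip_width: 0.0256
```

Request:
{"method": "carry_out", "body": {
  "jaw": [0.45,0.45,0.45,0.45,0.45],
  "slide": [
    [0.046,-0.089,0],
    [0.046,-0.089,0],
    [0.046,-0.089,0],
    [0.046,-0.089,0],
    [0,0,0]
  ],
  "turn": [
    [0,0,0],
    [0,0,0],
    [0,0,0],
    [0,0,0],
    [0,0,0]
  ]
}}

```text
time: 6.03
position: [0.5695, 0.2814, 0.2745]
tool_rot: [-0.374, 1.539, 0.374]
wrist_force: [0.6, 0.8, -0.6]
grip_width: 0.0257
```

Request:
{"method": "carry_out", "body": {
  "jaw": [0.45,0.45,0.45,0.45],
  "slide": [
    [0.046,-0.089,0],
    [0.046,-0.089,0],
    [0.046,-0.089,0],
    [0,0,0]
  ],
  "turn": [
    [0,0,0],
    [0,0,0],
    [0,0,0],
    [0,0,0]
  ]
}}

```text
time: 6.37
position: [0.572, 0.2758, 0.2746]
tool_rot: [-0.374, 1.538, 0.374]
wrist_force: [-0.3, 1.6, -0.1]
grip_width: 0.0257
```

Request:
{"method": "carry_out", "body": {
  "jaw": [0.45,0.45,0.45],
  "slide": [
    [0.046,-0.089,0],
    [0.046,-0.089,0],
    [0,0,0]
  ],
  "turn": [
    [0,0,0],
    [0,0,0],
    [0,0,0]
  ]
}}

```text
time: 6.62
position: [0.5738, 0.2721, 0.2745]
tool_rot: [-0.374, 1.539, 0.374]
wrist_force: [-0.5, -0.2, -0.4]
grip_width: 0.0259
```

```bash
python3 - <<'E'
from h import *
goal(C([-.098,.0,.27])[0],YC)
p=pic('wrist','w3');cv2.imwrite('pics/w3c.png',cv2.resize(p['frame'][160:290,200:440,::-1],None,fx=3,fy=3,interpolation=cv2.INTER_CUBIC))
E
```

```text
turn [ 0.01 -0.    0.  ] turn [-1.0e-02 -1.0e-02 -3.6e+01] slide [-0.27  0.75 -0.23] pos [0.5738 0.2721 0.2745] q [ 0.37  0.46  1.35 -0.    1.33 -1.68] F [-0.5 -0.2 -0.4] w 0.02587335820747614 t 6.6167 y [-0.46  0.89 -0.  ]
```

View pics/w3c.png

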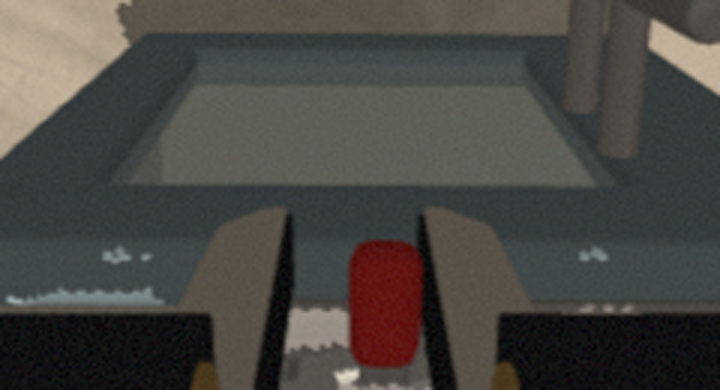

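Request:
{"method": "carry_out", "body": {
  "jaw": [0.45,0.45,0.45],
  "slide": [
    [0.046,-0.089,0],
    [0.023,-0.045,0],
    [0,0,0]
  ],
  "turn": [
    [0,0,0],
    [0,0,0],
    [0,0,0]
  ]
}}

```text
time: 6.92
position: [0.5751, 0.2697, 0.2746]
tool_rot: [-0.374, 1.539, 0.374]
wrist_force: [-0.5, -0.1, 0.7]
grip_width: 0.0257
```

Request:
{"method": "carry_out", "body": {
  "jaw": [0.45,0.45,0.45],
  "slide": [
    [0.046,-0.089,0],
    [0.023,-0.045,0],
    [0,0,0]
  ],
  "turn": [
    [0,0,0],
    [0,0,0],
    [0,0,0]
  ]
}}

```text
time: 7.17
position: [0.576, 0.2678, 0.2746]
tool_rot: [-0.373, 1.539, 0.376]
wrist_force: [-3.4, 4.4, 0.1]
grip_width: 0.0257
```

```bash
python3 - <<'E'
from h import *
goal(C([-.098,.0,.27])[0],YC)
print(r.sense()['torque'])
def top(n):
    f=cv2.imread(n)[:,:,::-1] if isinstance(n,str) else n
    m=cv2.inRange(cv2.cvtColor(np.ascontiguousarray(f),cv2.COLOR_RGB2HSV),(0,150,40),(8,255,255));m[:, :200]=0;m[:,440:]=0
    k,l,st,ce=cv2.connectedComponentsWithStats(m);i=1+st[1:,4].argmax();print(st[i],ce[i])
top('pics/w3.png');p=pic('wrist','w4');top(p['frame'])
E
```

```text
turn [-0.02 -0.01 -0.  ] turn [ 2.0e-02 -3.0e-02  3.6e+01] slide [-0.39  0.96 -0.23] pos [0.576  0.2678 0.2746] q [ 0.36  0.46  1.34  0.    1.33 -1.69] F [-3.4  4.4  0.1] w 0.025666524359933576 t 7.1667 y [-0.46  0.89  0.  ]
[0.87679641 0.57628891 0.00250291]
[317 240  24  42 845] [328.06153846 260.52307692]
[317 235  24  41 797] [328.27603513 255.10037641]
```

Request:
{"method": "carry_out", "body": {
  "jaw": [0.45,0.3,0.1,0.1,0.1,0.1,0.1,0.1,0.1],
  "slide": [
    [-0.08,0.16,0],
    [0,0,0],
    [0,0,0],
    [0,0,0.5],
    [0,0,1],
    [0,0,1],
    [-0.4,-0.2,1],
    [-0.8,-0.4,0.5],
    [0,0,0]
  ],
  "turn": [
    [0,0,0],
    [0,0,0],
    [0,0,0],
    [0,0,0],
    [0,0,0],
    [0,0,0],
    [0,0,0],
    [0,0,0],
    [0,0,0]
  ]
}}

```text
time: 7.97
position: [0.5503, 0.2579, 0.3585]
tool_rot: [-0.374, 1.533, 0.374]
wrist_force: [0.4, -1.6, 0.2]
grip_width: 0.0418
```

```bash
python3 - <<'E'
from h import *
goal(C([-.15,.063,.30])[0],YC)
p=pic('wrist','w5');t=pic('top','t5');sc=pic('scene')
def red(p,box):
    m=cv2.inRange(cv2.cvtColor(p['frame'],cv2.COLOR_RGB2HSV),(0,150,40),(8,255,255));k=np.zeros_like(m);k[box[1]:box[3],box[0]:box[2]]=1;m*=k
    n,l,st,ce=cv2.connectedComponentsWithStats(m);i=1+st[1:,4].argmax();print(st[i],ce[i]);return ce[i]
a=red(p,(150,100,500,330));
try:
    b=red(sc,(210,110,310,150));X=tri([p,sc],[a,b]);print('tri',X)
except Exception as e: print(e)
L=lambda X:(cv2.Rodrigues(np.array([0,0,-.477]))[0]@(X-[.6554,.332,0])).round(4)
print('local if down',L(atz(p,a,.2875)),'if up',L(atz(p,a,.2985)))
cv2.imwrite('pics/w5c.png',cv2.resize(p['frame'][130:330,150:490,::-1],None,fx=2.3,fy=2.3,interpolation=cv2.INTER_CUBIC))
E
```

```text
turn [-0.02  0.05  0.  ] turn [ 8.0e-02  3.0e-02 -3.6e+01] slide [-2.86  3.06 -2.93] pos [0.5503 0.2579 0.3585] q [ 0.36  0.36  1.3  -0.    1.48 -1.69] F [ 0.4 -1.6  0.2] w 0.04182280336598652 t 7.9667 y [-0.46  0.89 -0.  ]
[315 224  15  28 377] [321.74801061 237.66578249]
[249 131   6   5  20] [251.65 133.05]
tri [0.57544524 0.2732668  0.28697894]
local if down [-0.0985 -0.0151  0.2875] if up [-0.1036 -0.0152  0.2985]
```

View pics/w5c.png

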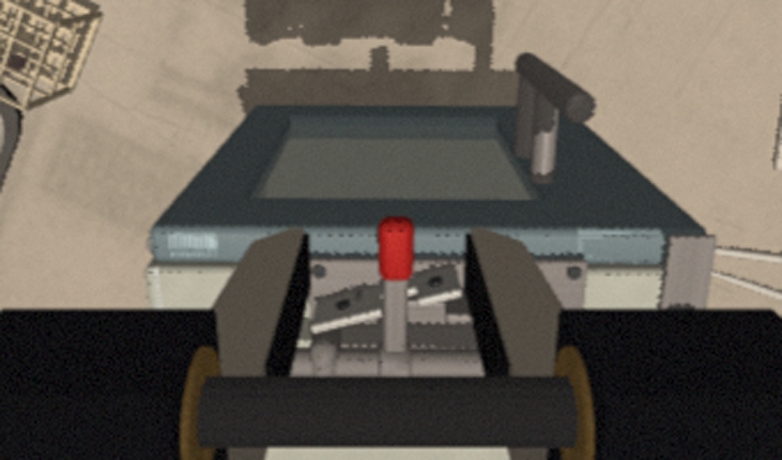

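The grip triangulates to z = 0.287 at local x = -0.0985, so it's level and in the parking notch, with about 45 mm of travel. In the crop the pull top is near (580,107), so next is the pull.

```bash
python3 - <<'E'
from h import *
p=pic('wrist')
a=(402,176.5)
L=lambda X:(cv2.Rodrigues(np.array([0,0,-.477]))[0]@(X-[.6554,.332,0])).round(4)
X=atz(p,a,.252);print(X,L(X),proj(p,C([-.15,.063,.252])))
X[2]=.3;goal(X,YC)
E
```

```text
[0.49712216 0.31910228 0.252     ] [-0.1465  0.0612  0.252 ] [[404.20052928 172.90554439]]
turn [ 0.   -0.01  0.  ] turn [-1.0e-02 -1.0e-02 -3.6e+01] slide [-2.7   3.03 -2.7 ] pos [0.5511 0.2585 0.354 ] q [ 0.36  0.37  1.3  -0.    1.48 -1.69] F [-0.3 -0.3 -0.4] w 0.0416488597403361 t 8.1667 y [-0.46  0.89  0.  ]
```

Request:
{"method": "carry_out", "body": {
  "jaw": [-0.3,-0.3,-0.3,-0.3,-0.3,-0.3,-0.3,-0.3,-0.3,-0.3],
  "slide": [
    [-0.9,1,0],
    [-0.95,1,0],
    [-0.95,1,0],
    [0,0,-1],
    [0,0,-1],
    [0,0,-1],
    [0,0,-1],
    [0,0,-1],
    [0,0,-1],
    [0,0,-1]
  ],
  "turn": [
    [0,0,0],
    [0,0,0],
    [0,0,0],
    [0,0,0],
    [0,0,0],
    [0,0,0],
    [0,0,0],
    [0,0,0],
    [0,0,0],
    [0,0,0]
  ]
}}

```text
time: 9.0
position: [0.4949, 0.3185, 0.2126]
tool_rot: [-0.375, 1.54, 0.374]
wrist_force: [0.3, 0.5, -0.0]
grip_width: 0.0605
```

Request:
{"method": "carry_out", "body": {
  "jaw": [1,1,1,1,1,1,1,1,1],
  "slide": [
    [0,0,0],
    [0,0,0],
    [0,0,0],
    [0,0,0],
    [0,0,0],
    [0,0,0],
    [0,0,0],
    [0,0,0],
    [0,0,0]
  ],
  "turn": [
    [0,0,0],
    [0,0,0],
    [0,0,0],
    [0,0,0],
    [0,0,0],
    [0,0,0],
    [0,0,0],
    [0,0,0],
    [0,0,0]
  ],
  "newtons": 12
}}

```text
time: 9.75
position: [0.4939, 0.3196, 0.2151]
tool_rot: [-0.372, 1.539, 0.376]
wrist_force: [-7.2, 6.4, 3.1]
grip_width: 0.0137
```

```bash
python3 - <<'E'
from h import *
goal(C([-.15,.063,.21])[0],YC)
s=r.sense();h=C([-.08,-.122,0])[0];p0=np.array(s['position'])
prev=p0
for i in range(1,23):
    a=np.radians(93)*i/22;q=h+cv2.Rodrigues(np.array([0,0,a]))[0]@(p0-h);q[2]=p0[2]
    print(i,((q-prev)/.02).round(2)[:2],q.round(3)[:2],end='; ');prev=q
E
```

```text
turn [-0.02 -0.02 -0.  ] turn [ 3.0e-02 -4.0e-02  3.6e+01] slide [-0.03 -0.03 -0.25] pos [0.4939 0.3196 0.2151] q [ 0.49  0.42  1.55  0.    1.17 -1.56] F [-7.2  6.4  3.1] w 0.013687646866157937 t 9.75 y [-0.46  0.89  0.  ]
1 [-0.47 -0.56] [0.484 0.308]; 2 [-0.43 -0.59] [0.476 0.297]; 3 [-0.38 -0.62] [0.468 0.284]; 4 [-0.34 -0.65] [0.462 0.271]; 5 [-0.29 -0.67] [0.456 0.258]; 6 [-0.24 -0.69] [0.451 0.244]; 7 [-0.19 -0.71] [0.447 0.23 ]; 8 [-0.13 -0.72] [0.445 0.216]; 9 [-0.08 -0.72] [0.443 0.201]; 10 [-0.03 -0.73] [0.443 0.187]; 11 [ 0.03 -0.73] [0.443 0.172]; 12 [ 0.08 -0.72] [0.445 0.158]; 13 [ 0.13 -0.72] [0.448 0.143]; 14 [ 0.19 -0.7 ] [0.451 0.129]; 15 [ 0.24 -0.69] [0.456 0.115]; 16 [ 0.29 -0.67] [0.462 0.102]; 17 [ 0.34 -0.65] [0.469 0.089]; 18 [ 0.38 -0.62] [0.476 0.077]; 19 [ 0.43 -0.59] [0.485 0.065]; 20 [ 0.47 -0.56] [0.494 0.054]; 21 [ 0.51 -0.52] [0.505 0.043]; 22 [ 0.55 -0.48] [0.515 0.034];
```

Request:
{"method": "carry_out", "body": {
  "jaw": [1,1,1,1,1,1,1,1,1,1],
  "slide": [
    [-0.16,-0.18,0],
    [-0.31,-0.38,0],
    [-0.43,-0.59,0],
    [-0.38,-0.62,0],
    [-0.34,-0.65,0],
    [-0.29,-0.67,0],
    [-0.24,-0.69,0],
    [-0.19,-0.71,0],
    [-0.13,-0.72,0],
    [-0.08,-0.72,0]
  ],
  "turn": [
    [0,0,0.1],
    [0,0,0.1],
    [0,0,0.2],
    [0,0,0.2],
    [0,0,0.2],
    [0,0,0.2],
    [0,0,0.2],
    [0,0,0.2],
    [0,0,0.2],
    [0,0,0.2]
  ]
}}

```text
time: 10.58
position: [0.4417, 0.1998, 0.215]
tool_rot: [-0.497, 1.516, 0.5]
wrist_force: [-8.6, 2.6, 6.3]
grip_width: 0.0136
```

```bash
python3 - <<'E'
from h import *
goal([.443,.201,.215],YC)
s=r.sense();h=C([-.08,-.122,0])[0];p=np.array(s['position'])-h;p[2]=0;q=np.array([.4939,.3196,0])-h;q[2]=0
print(np.linalg.norm(p),np.linalg.norm(q),np.degrees(np.arctan2(np.cross(q,p)[2],p@q)))
E
```

```text
turn [-0.01 -0.04 -1.82] turn [ 6.000e-02 -2.000e-02  3.418e+01] slide [0.07 0.06 0.  ] pos [0.4417 0.1998 0.215 ] q [ 0.33  0.24  1.82  0.    1.09 -1.88] F [-8.6  2.6  6.3] w 0.013569712840394823 t 10.5833 y [-0.59  0.8   0.  ]
0.19907044145284852 0.19762980381456052 38.46543564728444
```

Request:
{"method": "carry_out", "body": {
  "jaw": [1,1,1,1,1,1,1,1,1,1],
  "slide": [
    [-0.05,-0.73,0],
    [0.02,-0.73,0],
    [0.07,-0.72,0],
    [0.13,-0.72,0],
    [0.19,-0.7,0],
    [0.24,-0.69,0],
    [0.29,-0.67,0],
    [0.34,-0.65,0],
    [0.38,-0.62,0],
    [0.43,-0.59,0]
  ],
  "turn": [
    [0,0,0.2],
    [0,0,0.2],
    [0,0,0.2],
    [0,0,0.2],
    [0,0,0.2],
    [0,0,0.2],
    [0,0,0.2],
    [0,0,0.2],
    [0,0,0.2],
    [0,0,0.2]
  ]
}}

```text
time: 11.42
position: [0.4846, 0.0628, 0.215]
tool_rot: [-0.633, 1.477, 0.633]
wrist_force: [-2.1, 0.7, 1.1]
grip_width: 0.0136
```

Request:
{"method": "carry_out", "body": {
  "jaw": [1,1,1,1,1],
  "slide": [
    [0.45,-0.57,0],
    [0.4,-0.4,0],
    [0.2,-0.2,0],
    [0,0,0],
    [0,0,0]
  ],
  "turn": [
    [0,0,0],
    [0,0,0],
    [0,0,0],
    [0,0,0],
    [0,0,0]
  ]
}}

```text
time: 11.83
position: [0.5062, 0.0398, 0.215]
tool_rot: [-0.632, 1.476, 0.631]
wrist_force: [-0.6, -2.3, 5.3]
grip_width: 0.0135
```

```bash
python3 - <<'E'
from h import *
goal([.443,.201,.215],YC)
s=r.sense();h=C([-.08,-.122,0])[0];p=np.array(s['position'])-h;p[2]=0;q=np.array([.4939,.3196,0])-h;q[2]=0
print(np.linalg.norm(p),np.linalg.norm(q),np.degrees(np.arctan2(np.cross(q,p)[2],p@q)))
E
```

```text
turn [ 0.01  0.01 -3.79] turn [-1.000e-02  1.000e-02  3.221e+01] slide [-3.16  8.06  0.  ] pos [0.5062 0.0398 0.215 ] q [-0.01  0.28  1.76 -0.    1.1  -2.39] F [-0.6 -2.3  5.3] w 0.01348475425132484 t 11.8333 y [-0.72  0.69 -0.  ]
0.19907442119921026 0.19762980381456052 89.80662193652603
```

Request:
{"method": "carry_out", "body": {
  "jaw": [0.1,0.1,0.1,0.1,0.1,0.1,0.1,0.1,0.1,0.1],
  "slide": [
    [0,0,0],
    [0,0,0],
    [0,0,0],
    [0,0,0],
    [0,0,0.6],
    [0,0,1],
    [0,0,1],
    [0,0,1],
    [0,0,1],
    [0,0,1]
  ],
  "turn": [
    [0,0,0],
    [0,0,0],
    [0,0,0],
    [0,0,0],
    [0,0,0],
    [0,0,0],
    [0,0,0],
    [0,0,0],
    [0,0,0],
    [0,0,0]
  ]
}}

```text
time: 12.67
position: [0.5055, 0.0402, 0.3275]
tool_rot: [-0.632, 1.477, 0.632]
wrist_force: [0.8, -0.5, -0.3]
grip_width: 0.0418
```

```bash
cat >> h.py <<'E'
H=C([-.08,-.122,0])[0]
def door(a,along,inside,z):
    v=cv2.Rodrigues(np.array([0,0,a]))[0]@(XC*inside+YC*along);q=H+v;q[2]=z;return q
E
python3 - <<'E'
from h import *
a=1.567
for n,al in(('inner',.07),('outer',.158)): print(n,door(a,al,.035,.242).round(4))
t=pic('top','t6');w=pic('wrist','w6')
X=np.array([door(a,.07,.035,.242),door(a,.158,.035,.242),door(a,.185,-.07,.252),door(a,.232,.032,.296)])
print('top',proj(t,X).round(0),'wrist',proj(w,X).round(0))
for p,l in((t,'top'),(w,'wrist')):
  for n in('cup_blue','cup_white','door_grip'):
    for m in r.regions_of(p,n)[:2]:
        ys,xs=np.nonzero(m['mask']);print(l,n,round(m['confidence'],2),m['bbox'],xs.mean().round(1),ys.mean().round(1))
c=cv2.resize(t['frame'][120:280,160:340,::-1],None,fx=3,fy=3,interpolation=cv2.INTER_CUBIC);w2=cv2.resize(w['frame'][:,:,::-1],(400,250))
o=np.zeros((480,960,3),np.uint8);o[:480,:540]=c;o[:250,540:940]=w2;cv2.imwrite('pics/t6c.png',cv2.resize(o,(800,400)))
goal(door(a,.07,.035,.36),cv2.Rodrigues(np.array([0,0,a]))[0]@YC)
E
```

```text
inner [0.5621 0.1861 0.242 ]
outer [0.4838 0.146  0.242 ]
top [[276. 200.]
 [289. 227.]
 [326. 219.]
 [301. 250.]] wrist [[376. 329.]
 [410. 260.]
 [318. 205.]
 [470. 210.]]
top cup_blue 0.49 [278.7, 215.5, 290.7, 239.0] 285.7 226.5
top cup_white 0.6 [261.0, 171.7, 311.9, 242.8] 283.9 205.6
top cup_white 0.52 [263.6, 190.2, 283.4, 210.2] 274.2 200.2
top door_grip 0.67 [263.4, 173.6, 315.3, 245.2] 284.2 206.0
top door_grip 0.25 [438.7, 215.1, 462.4, 232.0] 451.4 223.7
wrist cup_blue 0.58 [383.4, 218.1, 436.8, 263.1] 409.3 245.9
wrist cup_white 0.63 [349.3, 325.4, 378.3, 354.4] 362.5 336.9
wrist door_grip 0.8 [307.9, 140.8, 489.9, 359.1] 371.9 222.1
turn [ 1.000e-02 -2.000e-02  1.415e+01] turn [-2.000e-02 -1.000e-02 -2.185e+01] slide [2.84 7.3  1.72] pos [0.5053 0.0401 0.3256] q [-0.01  0.18  1.61 -0.    1.35 -2.39] F [ 0.8  0.3 -0. ] w 0.04185187906446939 t 13.0667 y [-0.72  0.69  0.  ]
```

View pics/t6c.png

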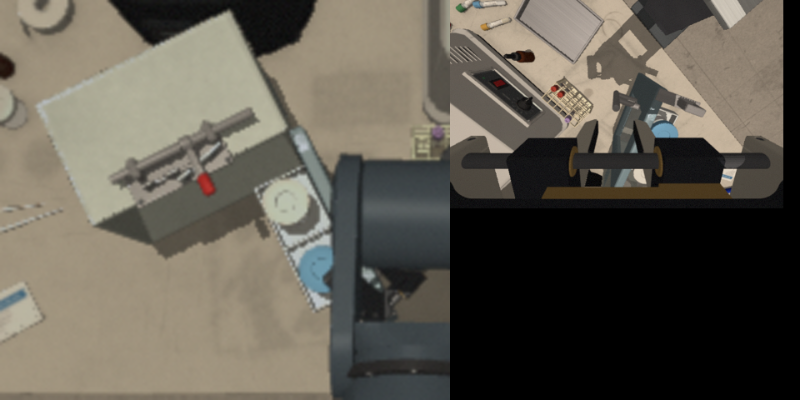

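Request:
{"method": "carry_out", "body": {
  "jaw": [-0.5,-0.5,-0.5,-0.5,-0.5,-0.5,-0.5,-0.5,-0.5,-0.5],
  "slide": [
    [0,0,0.8],
    [0,0,0.8],
    [-0.05,0.3,0],
    [-0.05,0.3,0],
    [-0.05,0.3,0],
    [-0.05,0.3,0],
    [-0.05,0.3,0],
    [-0.05,0.3,0],
    [-0.05,0.3,0],
    [-0.05,0.3,0]
  ],
  "turn": [
    [0,0,-1],
    [0,0,-1],
    [0,0,-1],
    [0,0,-1],
    [0,0,-1],
    [0,0,-1],
    [0,0,-1],
    [0,0,-1],
    [0,0,-1],
    [0,0,-1]
  ]
}}

```text
time: 13.9
position: [0.4975, 0.0883, 0.3579]
tool_rot: [0.054, 1.571, -0.054]
wrist_force: [0.0, 0.8, 0.2]
grip_width: 0.07
```

Request:
{"method": "carry_out", "body": {
  "jaw": [-0.5,-0.5,-0.5,-0.5,-0.5,-0.5,-0.5,-0.5,-0.5,-0.5],
  "slide": [
    [-0.05,0.3,0],
    [-0.05,0.3,0],
    [-0.05,0.3,0],
    [-0.05,0.3,0],
    [-0.05,0.3,0],
    [-0.05,0.3,0],
    [-0.05,0.3,0],
    [-0.05,0.3,0],
    [-0.05,0.3,0],
    [-0.05,0.2,0]
  ],
  "turn": [
    [0,0,-1],
    [0,0,-1],
    [0,0,-1],
    [0,0,-1],
    [0,0,-1],
    [0,0,-1],
    [0,0,-1],
    [0,0,-1],
    [0,0,-1],
    [0,0,-1]
  ]
}}

```text
time: 14.73
position: [0.4875, 0.1465, 0.3579]
tool_rot: [0.733, 1.444, -0.735]
wrist_force: [-0.9, 0.4, 0.4]
grip_width: 0.0697
```

Request:
{"method": "carry_out", "body": {
  "jaw": [-0.5,-0.5,-0.5,-0.5],
  "slide": [
    [-0.05,0,0],
    [0,0,0],
    [0,0,0],
    [0,0,0]
  ],
  "turn": [
    [0,0,-1],
    [0,0,-0.85],
    [0,0,0],
    [0,0,0]
  ]
}}

```text
time: 15.07
position: [0.4866, 0.146, 0.3581]
tool_rot: [0.852, 1.398, -0.853]
wrist_force: [0.6, -0.1, -0.1]
grip_width: 0.0698
```

```bash
python3 - <<'E'
from h import *
a=1.567
w=pic('wrist','w7')
X=np.array([door(a,.07,.035,.242),door(a,.158,.035,.242),door(a,.185,-.07,.252),door(a,.232,.032,.296)])
print('wrist',proj(w,X).round(0))
for n in('cup_blue','cup_white'):
    for m in r.regions_of(w,n)[:2]:
        ys,xs=np.nonzero(m['mask']);print(n,round(m['confidence'],2),m['bbox'],xs.mean().round(1),ys.mean().round(1),atz(w,(xs.mean(),ys.mean()),.242))
goal(door(a,.158,.035,.223),cv2.Rodrigues(np.array([0,0,a]))[0]@YC)
E
```

```text
wrist [[404. 190.]
 [317. 190.]
 [292. 286.]
 [228. 210.]]
cup_blue 0.64 [289.7, 157.9, 344.3, 214.6] 317.5 187.3 [0.48325712 0.14883843 0.242     ]
cup_blue 0.4 [297.0, 327.9, 321.2, 360.6] 309.6 342.9 [ 0.56262154 -0.02616149  0.242     ]
cup_white 0.94 [374.8, 155.5, 434.7, 213.9] 403.3 184.1 [0.55817273 0.19108662 0.242     ]
cup_white 0.41 [223.3, 0.0, 639.9, 291.1] 488.9 134.3 [0.60483655 0.27027981 0.242     ]
turn [1.000e-02 0.000e+00 3.598e+01] turn [ 0.   -0.   -0.02] slide [-0.15  0.   -6.77] pos [0.4867 0.146  0.3584] q [ 0.2   0.16  1.55 -0.    1.43 -0.27] F [-0.  -0.1 -0.1] w 0.06955306792255495 t 15.2167 y [ 0.89  0.46 -0.  ]
```

View pics/w7.png

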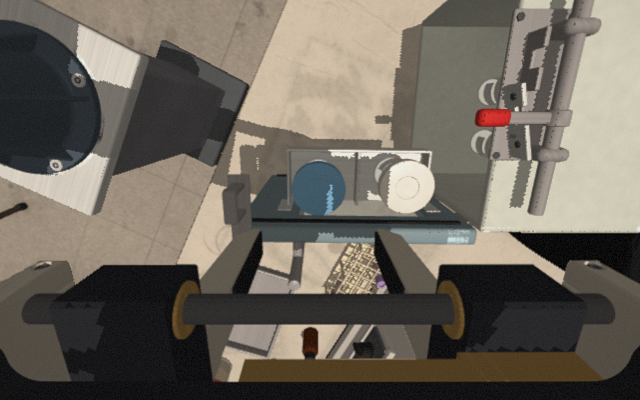

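The blue lid is at about (318,187), the white lid at (405,186) and the staple at (237,205). I'll descend onto the blue lid with the jaws along the door.

Request:
{"method": "carry_out", "body": {
  "jaw": [-0.5,-0.5,-0.5,-0.5,-0.5,-0.5,-0.5,-0.5,-0.5,-0.5],
  "slide": [
    [-0.15,0.1,0],
    [0,0,-1],
    [0,0,-1],
    [0,0,-1],
    [0,0,-1],
    [0,0,-1],
    [0,0,-0.8],
    [0,0,-0.5],
    [0,0,-0.4],
    [0,0,0]
  ],
  "turn": [
    [0,0,0],
    [0,0,0],
    [0,0,0],
    [0,0,0],
    [0,0,0],
    [0,0,0],
    [0,0,0],
    [0,0,0],
    [0,0,0],
    [0,0,0]
  ]
}}

```text
time: 16.05
position: [0.4832, 0.148, 0.2236]
tool_rot: [0.853, 1.398, -0.855]
wrist_force: [0.0, -0.1, -0.0]
grip_width: 0.0699
```

Request:
{"method": "carry_out", "body": {
  "jaw": [0.2,0.2,0.2,0.2,0.2,0.2,0.2],
  "slide": [
    [0,0,0],
    [0,0,0],
    [0,0,0],
    [0,0,0],
    [0,0,0],
    [0,0,0],
    [0,0,0]
  ],
  "turn": [
    [0,0,0],
    [0,0,0],
    [0,0,0],
    [0,0,0],
    [0,0,0],
    [0,0,0],
    [0,0,0]
  ],
  "newtons": 15
}}

```text
time: 16.63
position: [0.4842, 0.1482, 0.2254]
tool_rot: [0.855, 1.395, -0.853]
wrist_force: [1.1, 0.4, 5.3]
grip_width: 0.0532
```

Request:
{"method": "carry_out", "body": {
  "jaw": [0.2,0.2,0.2,0.2,0.2,0.2,0.2,0.2,0.2,0.2],
  "slide": [
    [0,0,0.1],
    [0,0,0.3],
    [0,0,0.5],
    [0,0,0.7],
    [0,0,0.8],
    [0,0,0.8],
    [0,0,0.8],
    [0,0,0.8],
    [0,0,0.7],
    [0,0,0.4]
  ],
  "turn": [
    [0,0,0],
    [0,0,0],
    [0,0,0],
    [0,0,0],
    [0,0,0],
    [0,0,0],
    [0,0,0],
    [0,0,0],
    [0,0,0],
    [0,0,0]
  ]
}}

```text
time: 17.47
position: [0.4839, 0.1481, 0.3449]
tool_rot: [0.855, 1.395, -0.853]
wrist_force: [-0.7, -1.0, -1.1]
grip_width: 0.0526
```

```bash
python3 - <<'E'
from h import *
t=pic('top','t8');w=pic('wrist','w8')
for p,l in((t,'top'),(w,'wrist')):
  for n in('cup_blue','cup_white'):
    for m in r.regions_of(p,n)[:1]:
        ys,xs=np.nonzero(m['mask']);print(l,n,round(m['confidence'],2),m['bbox'])
goal([.496,-.203,.34],XC)
b=cv2.cvtColor(t['frame'][180:270,350:450],cv2.COLOR_RGB2BGR)
o=np.zeros((400,800,3),np.uint8);o[:360,:400]=cv2.resize(b,(400,360));o[:250,400:]=cv2.resize(w['frame'][:,:,::-1],(400,250));cv2.imwrite('pics/t8c.png',o)
E
```

```text
top cup_white 0.41 [277.8, 171.9, 330.7, 249.5]
wrist cup_blue 0.9 [270.0, 188.4, 364.0, 292.2]
wrist cup_white 0.9 [374.9, 161.0, 440.6, 221.8]
turn [ 0.   -0.02  0.05] turn [-3.000e-02 -1.000e-02 -3.595e+01] slide [  0.63 -17.55  -0.09] pos [0.4833 0.148  0.3418] q [ 0.2   0.17  1.59 -0.    1.39 -0.27] F [ 0.5 -0.3  0.4] w 0.05280715064668852 t 17.7667 y [ 0.89  0.46 -0.  ]
```

View pics/t8c.png

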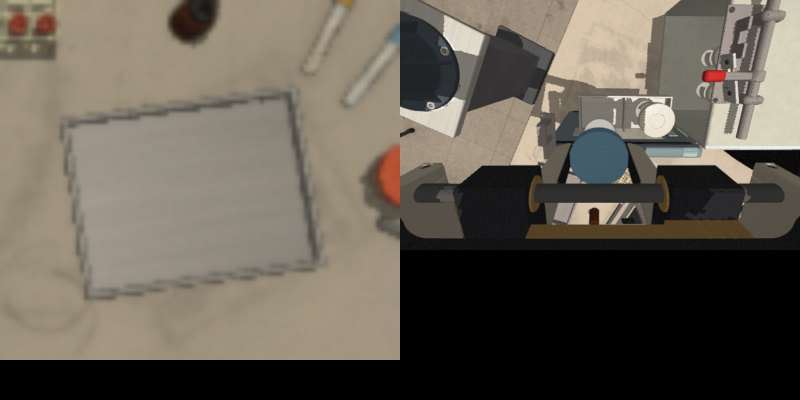

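The blue cup is held clear of the rack and the white one is still in it. The tray corners agree with my earlier measurement. Carrying it over.

Request:
{"method": "carry_out", "body": {
  "jaw": [0.2,0.2,0.2,0.2,0.2,0.2,0.2,0.2,0.2,0.2],
  "slide": [
    [0,-0.3,0.1],
    [0.05,-0.6,0.1],
    [0.05,-0.9,0],
    [0.05,-0.9,0],
    [0.05,-0.9,0],
    [0.05,-0.9,0],
    [0.05,-0.9,0],
    [0.05,-0.9,0],
    [0.05,-0.9,0],
    [0.05,-0.9,0]
  ],
  "turn": [
    [0,0,0],
    [0,0,0],
    [0,0,0],
    [0,0,0],
    [0,0,0],
    [0,0,0],
    [0,0,0],
    [0,0,0],
    [0,0,0],
    [0,0,0]
  ]
}}

```text
time: 18.6
position: [0.4924, -0.0158, 0.3466]
tool_rot: [0.854, 1.396, -0.855]
wrist_force: [0.6, 0.1, -0.1]
grip_width: 0.0531
```

Request:
{"method": "carry_out", "body": {
  "jaw": [0.2,0.2,0.2,0.2,0.2,0.2,0.2,0.2,0.2,0.2],
  "slide": [
    [0.05,-0.9,0],
    [0.05,-0.9,0],
    [0.05,-0.9,0],
    [0.05,-0.9,0],
    [0,-0.9,0],
    [0,-0.9,0],
    [0,-0.9,-0.2],
    [0,-0.9,-0.4],
    [0,-0.6,-0.6],
    [0,-0.65,-0.8]
  ],
  "turn": [
    [0,0,0],
    [0,0,0],
    [0,0,0],
    [0,0,0],
    [0,0,0],
    [0,0,0],
    [0,0,0],
    [0,0,0],
    [0,0,0],
    [0,0,0]
  ]
}}

```text
time: 19.43
position: [0.4964, -0.1849, 0.3069]
tool_rot: [0.855, 1.395, -0.855]
wrist_force: [-0.1, -0.6, -1.4]
grip_width: 0.0529
```

Request:
{"method": "carry_out", "body": {
  "jaw": [0.2,0.2,0.2,0.2,0.2,0.2,0.2,0.2,0.2,0.2],
  "slide": [
    [0,-0.3,-1],
    [0,0,-1],
    [0,0,-1],
    [0,0,-1],
    [0,0,-1],
    [0,0,-1],
    [0,0,-1],
    [0,0,-1],
    [0,0,-0.7],
    [0,0,0]
  ],
  "turn": [
    [0,0,0],
    [0,0,0],
    [0,0,0],
    [0,0,0],
    [0,0,0],
    [0,0,0],
    [0,0,0],
    [0,0,0],
    [0,0,0],
    [0,0,0]
  ]
}}

```text
time: 20.27
position: [0.4948, -0.1892, 0.1301]
tool_rot: [0.855, 1.401, -0.856]
wrist_force: [-0.1, -0.6, -1.1]
grip_width: 0.053
```

Request:
{"method": "carry_out", "body": {
  "jaw": [0.2,0.2,0.2,0.2,0.2,0.2,0.2,0.2,0.2],
  "slide": [
    [0,-0.3,-0.6],
    [0,-0.3,-0.6],
    [0,0,-0.6],
    [0,0,-0.6],
    [0,0,-0.5],
    [0,0,-0.3],
    [0,0,-0.2],
    [0,0,-0.1],
    [0,0,0]
  ],
  "turn": [
    [0,0,0],
    [0,0,0],
    [0,0,0],
    [0,0,0],
    [0,0,0],
    [0,0,0],
    [0,0,0],
    [0,0,0],
    [0,0,0]
  ]
}}

```text
time: 21.02
position: [0.4967, -0.2011, 0.0626]
tool_rot: [0.854, 1.396, -0.854]
wrist_force: [1.1, 0.4, 0.6]
grip_width: 0.053
```

Request:
{"method": "carry_out", "body": {
  "jaw": [0.2,0.2,0.2],
  "slide": [
    [0,0,-0.05],
    [0,0,-0.05],
    [0,0,0]
  ],
  "turn": [
    [0,0,0],
    [0,0,0],
    [0,0,0]
  ]
}}

```text
time: 21.27
position: [0.4968, -0.201, 0.0608]
tool_rot: [0.854, 1.396, -0.854]
wrist_force: [0.1, 0.9, -1.4]
grip_width: 0.053
```

Request:
{"method": "carry_out", "body": {
  "jaw": [0.2,0.2,0.2],
  "slide": [
    [0,0,-0.05],
    [0,0,-0.05],
    [0,0,0]
  ],
  "turn": [
    [0,0,0],
    [0,0,0],
    [0,0,0]
  ]
}}

```text
time: 21.52
position: [0.4966, -0.2009, 0.0585]
tool_rot: [0.854, 1.397, -0.854]
wrist_force: [0.2, 0.5, -0.9]
grip_width: 0.0527
```

Request:
{"method": "carry_out", "body": {
  "jaw": [0.2,0.2],
  "slide": [
    [0,0,-0.05],
    [0,0,0]
  ],
  "turn": [
    [0,0,0],
    [0,0,0]
  ]
}}

```text
time: 21.68
position: [0.4971, -0.2012, 0.0583]
tool_rot: [0.854, 1.395, -0.854]
wrist_force: [-1.6, 0.6, 7.7]
grip_width: 0.0529
```

Contact: 7.7 N upward at the expected height. Releasing and withdrawing.

Request:
{"method": "carry_out", "body": {
  "jaw": [-0.5,-0.6,-0.6,-0.6,-0.6,-0.6,-0.6,-0.6,-0.6,-0.6],
  "slide": [
    [0,0,0],
    [0,0,0],
    [0,0,0],
    [0,0,0],
    [0,0,0.3],
    [0,0,0.8],
    [0,0,1],
    [0,0,1],
    [0,0,1],
    [0,0,1]
  ],
  "turn": [
    [0,0,0],
    [0,0,0],
    [0,0,0],
    [0,0,0],
    [0,0,0],
    [0,0,0],
    [0,0,0],
    [0,0,0],
    [0,0,0],
    [0,0,0]
  ]
}}

```text
time: 22.52
position: [0.4965, -0.2009, 0.161]
tool_rot: [0.854, 1.397, -0.854]
wrist_force: [0.8, -0.8, 0.1]
grip_width: 0.0742
```

Request:
{"method": "carry_out", "body": {
  "jaw": [-0.6,-0.6,-0.6,-0.6,-0.6,-0.6,-0.6,-0.6,-0.6,-0.6],
  "slide": [
    [0,0,1],
    [0,0,1],
    [-0.5,0,1],
    [-1,0,1],
    [-1,0,1],
    [-1,0,1],
    [-1,0,0],
    [-1,0,0],
    [0,0,0],
    [0,0,0]
  ],
  "turn": [
    [0,0,0],
    [0,0,0],
    [0,0,0],
    [0,0,0],
    [0,0,0],
    [0,0,0],
    [0,0,0],
    [0,0,0],
    [0,0,0],
    [0,0,0]
  ]
}}

```text
time: 23.35
position: [0.3864, -0.201, 0.2803]
tool_rot: [0.855, 1.395, -0.855]
wrist_force: [0.4, -0.8, 0.9]
grip_width: 0.0744
```

```bash
python3 - <<'E'
from h import *
t=pic('top','t9');a=pic('scene','s9')
for p,l in((t,'top'),(a,'scene')):
  for n in('cup_blue','cup_white','cup_orange','dropper'):
    for m in r.regions_of(p,n)[:1]:
        ys,xs=np.nonzero(m['mask']);print(l,n,round(m['confidence'],2),m['bbox'],atz(p,(xs.mean(),ys.mean()),.07 if n!='cup_white' else .24).round(3))
print('orange, dropper before: top bbox 443,218,463,233 / scene 424,280,444,315 ; 385,224,400,255')
X=[door(1.567,.158,.035,.24),door(1.567,.07,.035,.24),C([-.1,-.0151,.2875])[0]]
print(proj(t,X).round(0),proj(a,X).round(0))
o=np.zeros((580,800,3),np.uint8);o[:330,:580]=cv2.resize(t['frame'][110:275,180:470,::-1],(580,330));o[330:580,:560]=cv2.resize(a['frame'][110:320,180:450,::-1],(560,250));cv2.imwrite('pics/f9.png',o)
E
```

```text
top cup_blue 0.56 [390.4, 219.5, 407.0, 235.7] [ 0.497 -0.197  0.07 ]
top cup_white 0.59 [259.4, 192.6, 283.8, 209.9] [0.562 0.192 0.24 ]
top cup_orange 0.5 [440.8, 216.6, 463.9, 234.5] [ 0.508 -0.372  0.07 ]
top dropper 0.69 [392.8, 178.3, 402.7, 192.0] [ 0.643 -0.199  0.07 ]
scene cup_blue 0.77 [356.4, 252.6, 373.2, 284.6] [ 0.477 -0.215  0.07 ]
scene cup_white 0.78 [261.0, 148.1, 274.4, 173.7] [0.543 0.177 0.24 ]
scene cup_orange 0.84 [420.7, 279.6, 444.4, 315.2] [ 0.485 -0.385  0.07 ]
scene dropper 0.76 [387.3, 223.5, 399.4, 255.8] [ 0.614 -0.224  0.07 ]
orange, dropper before: top bbox 443,218,463,233 / scene 424,280,444,315 ; 385,224,400,255
[[290. 227.]
 [276. 200.]
 [243. 194.]] [[260. 167.]
 [269. 155.]
 [251. 133.]]
```

View pics/f9.png

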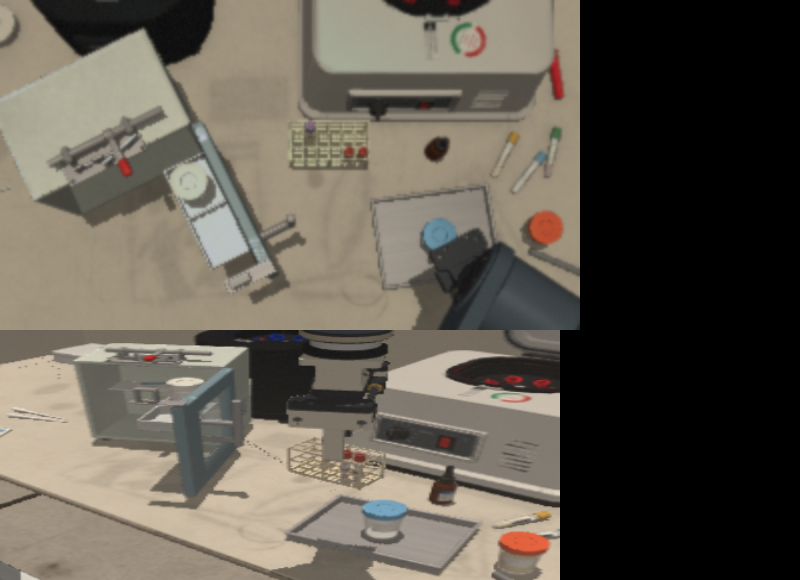

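The blue cup is upright in the tray, the white cup is in the rack, the door is at about 90°, the bolt is parked, and the arm is clear.

```bash
python3 -c "from plant import r;print(r.job_done())"
```

```text
the job is handed in; nothing more can be done
None
```

I finished the task and handed it in at about 23.5 s of the 69 s allowed; the hand-in gave no verdict.

**What I did**
- **Bolt:** I lifted the handle, shifted it about 45 mm and let it drop into the parking notch. The push then met a firm stop of about 5 N.
- **Door:** I swung it open by its pull to about 90°.
- **Cup:** I lifted the blue-lidded cup out by its lid and lowered it to first contact, about 8 N, on the tray floor.

**Last checks**
- **Blue cup:** it stands upright near the middle of the tray, at about (0.497, -0.20) against a tray centre of (0.496, -0.203).
- **White cup:** it is still in the rack at about the expected place.
- **Door:** it lies where the 90° model puts it in the final pictures.
- **Bolt:** after parking, the grip measured 0.287 m high, which matches the handle lying down. The final picture shows it unchanged.
- **Bystanders:** the orange cup and the dropper are within a few millimetres to 1 cm of their starting spots, which is about the measuring error.
- **Arm:** it is clear of everything.

**Disagreements:** single-view positions from the scene camera came out 20–40 mm off those from the top camera. This is because the centre of each whole-cup outline was projected onto the lid plane. No check failed.

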